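Load the probe fixture and hold its sprung arm on the stop

TASK

Slide the tray that carries the charger module into the slotted holder of the test fixture until it is fully home against the back stop, tab end last and the module still in its pocket. Then swing the sprung probe arm over the module by its upright handle post, all the way to its stop, and hold it there: finish while still holding, because the spring throws the arm back if you let go. Leave the empty tray and the other things on the bench where they are.

Things in the scene. Friction and masses are not known exactly. Their poses are not given: they have to be found in the camera images.
- fixture: Aluminium test fixture fixed to the bench: a slotted tray holder with a sprung arm. Origin on the bench at the centre of the seated tray; +x is the way the tray slides in (roughly to the robot's right), z up. Two rails along x (x -45 to 60 mm) 18 mm tall, back stop with its face at x = 60. No floor: the tray slides on the bench.
- slot_mouth (a point): Entrance of the holder's channel, at (-45, 0, 0) mm in the fixture's frame. The channel is 75 mm wide; lips on the rails overhang it by 5 mm each side, undersides 12 mm above the bench. A flared mouth, about 100 mm wide at its outer end (fixture x = -75), narrows to 75 mm here.
- stop_post (a point): Top of the round stop post that the arm meets, 10 mm diameter, 51 mm tall, at (6.5, -44.5) mm in the fixture's frame.
- probe_pivot (a point): Vertical pivot axis of the sprung probe arm, at (20, 90, 45) mm in the fixture's frame; it stands on the pivot body, a 46 mm square dark block 38 mm tall (shaft top 60 mm).
- probe_arm (a joint): Probe arm angle in rad: 0 = parked by its spring beyond the back stop; grows clockwise seen from above to 1.2 = on its stop, pointing along the fixture's -y across the tray. At value q the arm points 0.371 + q clockwise of the fixture's +x. The spring always drives it back to 0: about 1.2 N at the handle at 0, 5 N at 1.2.
- probe_handle (a point): Grip point, 80 mm up, on the axis of the arm's handle: an upright black round post of 14 mm diameter, 145 mm from the pivot axis, from 50 to 105 mm above the bench. The arm below it is a flat bar 17 mm wide, 40 to 50 mm above the bench, with a black probe head reaching down to 28 mm.
- tray: Loose grey plastic tray that carries the module, 120 (x) x 72 (y) mm, 0.15 to 0.3 kg; flat flange 7 mm thick; origin at the centre of its underside. Pocket centred at x = +20, outside 68 x 46 mm, walls 4 mm, top 19 mm up; upright tab at the other end. Goes in with +x first; seated, its frame coincides with the fixture's.
- tray_tab (a point): Centre of the loaded tray's tab at grasp height, 50 mm above the bench, at x = -50 in the tray's frame. The tab is 12 mm thick along the tray's x, 40 mm wide along y, from 7 to 60 mm up; pinch it across its thickness from above.
- module: Charger module lying loose in the tray's pocket: black case 56 x 34 x 14 mm with a white circuit board on top, about 60 g. Origin at the centre of its underside, 9 mm above the tray's underside and at x = +20 in the tray's frame.
- empty_tray: Second tray of exactly the same make with nothing in its pocket; stands beside the loaded one (either side). Not used. Origin and axes as for the loaded tray.
- tape: Bystander: roll of tape lying flat, 76 mm outside, 24 mm tall; origin centre of its underside.
- charger_box: Bystander: aluminium charger 45 x 85 x 22 mm, beside the pivot body; origin centre of its underside.
- charger_small: Bystander: aluminium charger 45 x 64 x 20 mm; origin centre of its underside.
- car_plug: Bystander: black lying car plug 60 mm long (x), 24 mm thick, beyond the back stop; origin centre of its underside.
- driver: Bystander: screwdriver about 160 mm long lying along its x.
Things that resemble listed ones, but are neither listed nor needed, are in the scene too. Leave any green or red look-alike of the tray alone.

How it is judged:
By the outcome, as a careful person would: the job done as asked, in the order asked, and still so for the second after the job is handed in, while the arm keeps its last pose, push and grip.
It also fails if it takes over 66 s, if anything falls off the work surface, if the arm or the gripper's body presses on something with over 40 N, if the wrist force passes 120 N, or if a joint passes its speed limit or range.

ROBOT

A 7-joint arm with a two-finger parallel gripper is mounted at the origin on the work surface. World frame = base frame: x ahead of the robot, y to its left, z up, the work surface at z = 0. Lengths are in m, angles in rad, forces in N, time in s.
With the tool pointing down it reaches from about 0.4 to 0.85 m from the base axis. Payload 10.4 kg.
Tool frame: the origin (TCP) lies at the very end of the fingers, on their centre line; the grasp point (between the pads) lies 19 mm behind it (r.pinch_z is the distance from the TCP to the grasp point, in m); z points along the fingers, y is the line along which they close (so a half turn about z gives the same grasp; the last joint's range is limited). The gripper opens to 87 mm and grips with 3 to 60 N. Pads are 19 mm wide; open, the fingers measure 117 mm over their backs; the gripper's body (75 mm by 190 mm) begins 51 mm behind the grasp point.
Start: joints at [1.118, 0.332, -0.065, 1.46, 0.022, 1.35, -0.088], TCP at [0.26, -0.568, 0.184] pointing down, gripper open.
Joint ranges: [-2.6, 2.6], [-0.5, 2.12], [-1.47, 1.34], [0.16, 2.42], [-1.27, 4.41], [0.06, 2.06], [-2.6, 2.6]. Speed limits (rad/s): [2.22, 2.22, 2.79, 2.79, 3.14, 3.14, 3.14].

INTERFACE

Orientations are given as a unit quaternion [x, y, z, w].
In Python, from bench import r, camera gives the robot as it stands. The module is installed in compiled form; this text tells all that it offers.
- The arm moves only by the shell command python3 -m pendant 'ROWS' [FORCE]. ROWS is JSON, a list of rows, each an object with "dp": the shift along the tool's x, y, z as a fraction of full scale, a list of three; "rotation": the turn, a rotation vector about the tool's x, y, z as a fraction of full scale, a list of three; "jaw": the opening, from 0 (shut) to 1 (fully open). A call has 1 to 8 rows; each row is the pose to reach, as a shift and turn from the pose commanded when the call began, along the tool's axes at that moment, turning the shorter way round; what a row does not reach only later rows make up. Full scale, the value 1, is 0.15 m for a shift and 2 pi rad for a turn. A row lasts 1/8 s, in which the tool goes at most 62.5 mm and 10.7 degrees, less where a joint would pass 70% of its speed; a pose out of reach is approached as far as the arm can. A call with a number of a shift or a turn outside -1 to 1 is refused whole. A call with a gripper value outside its range is refused whole. The fingers move at their own pace and stop on an object; FORCE is the grip in N (left out, the last holds). Time passes only in rows, so rows that repeat a pose let the fingers close. It gives the time, the measured TCP pose, the force, the opening and the grip force at its end, in the units of the state.
- r.read_state(): the state, without advancing time (a new reading comes with each control period).
- camera(name): name is "scene" or "top" or "wrist"; returns a dict with "image" (480x640x3 uint8, red, green, blue), "z_map" (480x640 float32, m along the optical axis (not along the pixel's ray), 0 where there is no reading), "mtx" (3x3 intrinsics, pixels), "T" (4x4, takes a point from camera to world coordinates). Camera axes: x right, y down, z forward; pixel columns grow to the right and rows downward; lengths in m; the calibration is good to about 2 mm. A picture is of the moment at which its call begins.
- r.close_job(): hands the job in; it is judged then, once.
The state is a dict: "time": time; "joint_positions": joint angles; "joint_vel": joint speeds; "joint_torque": joint torques, N m; "ee_pos": TCP position; "eef_rot": TCP orientation; "ft_force": force on the tool from outside, world axes, zero at the start; "torque": the same for the moment, N m; "width": finger opening in m; "grip_force": force on a finger pad.
Only numpy, scipy, OpenCV 4.12 (cv2) and the standard library are available. Lean on these libraries where they do the work, as an engineer would, in place of code of your own. Each camera call takes 0.05 s, during which the arm holds its last target. There are 200 camera calls.

## Working session

There is one attempt and no reset: what is moved stays moved. The work goes in short steps, Python scripts to look and compute and a shell command to move; the robot and the scene stay as the last step left them, time stands still between calls to the robot, and variables do not carry over. Pictures are saved under pics/ and viewed, at most 10 in all, crops included, and the job is handed in when it is done.

```bash
mkdir -p pics
python3 - <<'E'
from bench import r,camera
import cv2,numpy as np
for n in("scene","top"):
    c=camera(n);cv2.imwrite(f"pics/{n}0.png",c["image"][:,:,::-1]);np.savez(f"{n}0.npz",**c)
    print(n,c["mtx"].round(1).tolist(),c["T"].round(3).tolist())
s=r.read_state();print(s);print(r.pinch_z)
E
```

```text
scene [[535.8, 0.0, 317.2], [0.0, 535.8, 248.3], [0.0, 0.0, 1.0]] [[0.661, 0.648, -0.378, 1.027], [0.75, -0.57, 0.335, -0.447], [0.002, -0.505, -0.863, 1.287], [0.0, 0.0, 0.0, 1.0]]
top [[592.3, 0.0, 328.3], [0.0, 592.3, 238.1], [0.0, 0.0, 1.0]] [[0.012, -0.989, 0.149, 0.32], [-1.0, -0.011, 0.005, 0.035], [-0.004, -0.149, -0.989, 1.505], [0.0, 0.0, 0.0, 1.0]]
{'time': 0.1, 'joint_positions': array([ 1.11837173,  0.33281578, -0.06472203,  1.46082704,  0.02157959,
        1.34989948, -0.08852217]), 'joint_vel': array([-0.0005703 , -0.00193903, -0.00033269, -0.00300603, -0.000418  ,
        0.00069529,  0.00010052]), 'joint_torque': array([ 1.49012361e-03, -6.24546647e+01,  2.49068864e-02, -3.90716493e+01,
       -6.13420852e-02,  3.65625112e-02,  1.22607912e-04]), 'ee_pos': array([ 0.26029998, -0.56779448,  0.1836436 ]), 'eef_rot': array([ 9.76993548e-01,  2.13267936e-01, -1.47700890e-04, -6.10011933e-04]), 'ft_force': array([-0.45636467, -1.37791561,  0.84591953]), 'torque': array([ 0.05623836, -0.01878983, -0.02600767]), 'grip_force': 0.0, 'width': 0.08710840507577446}
0.0187
```

View pics/top0.png

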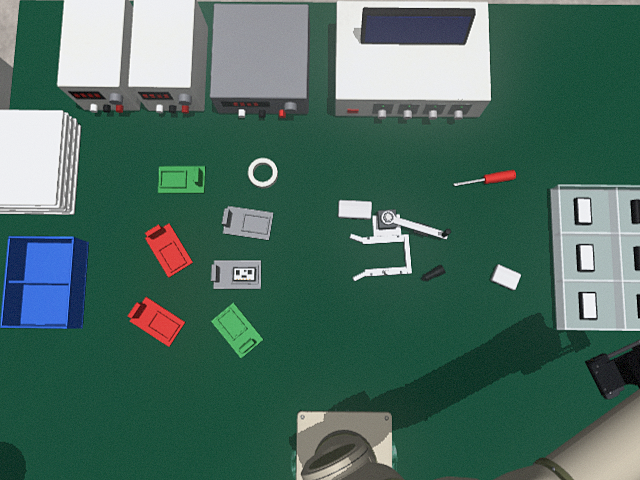

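View pics/scene0.png

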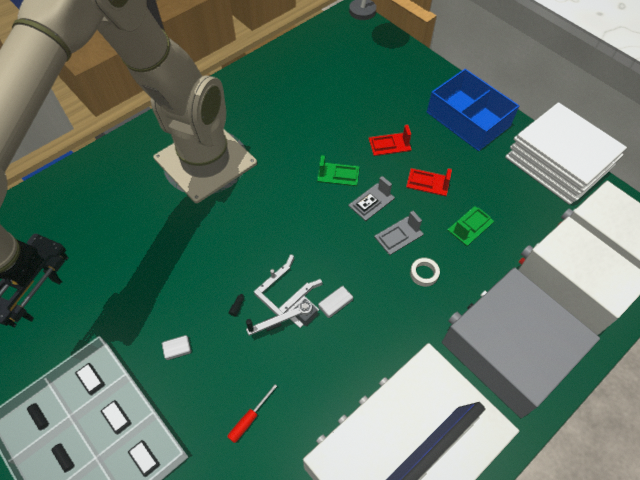

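The top view shows the grey tray with the module at (237,274), its tab at the left end (216,273). The holder is near (385,257), the pivot at (388,216) and the handle at (446,233). What could be taken for the loaded tray: the empty grey tray (247,222), green (181,179) and (237,330), red (168,250) and (157,322). I choose the grey one at (237,274), because it has the white board in its pocket. Next come coarse positions and a close crop.

```bash
cat > h.py <<'E'
import numpy as np,cv2
from scipy.spatial.transform import Rotation as R
def ray(c,uv,z):
    d=c["T"][:3,:3]@np.linalg.inv(c["mtx"])@np.array([uv[0],uv[1],1.]);o=c["T"][:3,3]
    return o+d*(z-o[2])/d[2]
def tri(c1,p1,c2,p2):
    A=[];b=[]
    for c,p in((c1,p1),(c2,p2)):
        d=c["T"][:3,:3]@np.linalg.inv(c["mtx"])@np.array([p[0],p[1],1.]);d/=np.linalg.norm(d)
        M=np.eye(3)-np.outer(d,d);A.append(M);b.append(M@c["T"][:3,3])
    return np.linalg.lstsq(np.vstack(A),np.hstack(b),rcond=None)[0]
def snap(name,tag):
    from bench import camera
    c=camera(name);np.savez(f"{tag}.npz",**c);cv2.imwrite(f"pics/{tag}.png",c["image"][:,:,::-1]);return c
def load(t): return dict(np.load(f"{t}.npz"))
def move(s,goal,rot):  # tool-frame dp fraction & rotation fraction
    q=R.from_quat(s["eef_rot"])
    print("dp",(q.inv().apply(np.array(goal)-s["ee_pos"])/.15).round(3),"rot",((q.inv()*rot).as_rotvec()/(2*np.pi)).round(4))
E
python3 - <<'E'
from h import *
from bench import r,camera
c=load("top0")
for n,p,z in(("tray",(237,274),.007),("tab",(216,273),.06),("pivot",(388,216),.06),("handle",(446,233),.1),("stopBR",(410,272),.018),("mouthtop",(352,237),.018),("mouthbot",(355,278),.018)):
    print(n,ray(c,p,z).round(3))
s=r.read_state();w=camera("wrist");q=R.from_quat(s["eef_rot"]).as_matrix()
print("cam in tool",(q.T@(w["T"][:3,3]-s["ee_pos"])).round(3),(q.T@w["T"][:3,:3]).round(2).tolist(),w["mtx"][0,0]); print(q.round(3).tolist())
im=c["image"][:,:,::-1][195:305,195:460];cv2.imwrite("pics/crop.png",cv2.resize(im,None,fx=3,fy=3,interpolation=cv2.INTER_CUBIC))
E
```

```text
tray [0.451 0.273 0.007]
tab [0.449 0.316 0.06 ]
pivot [ 0.595 -0.105  0.06 ]
handle [ 0.548 -0.24   0.1  ]
stopBR [ 0.46  -0.164  0.018]
mouthtop [ 0.548 -0.018  0.018]
mouthbot [ 0.444 -0.026  0.018]
cam in tool [ 0.072  0.001 -0.201] [[0.0, -0.97, -0.26], [1.0, 0.0, -0.0], [0.0, -0.26, 0.97]] 339.1665227892311
[[0.909, 0.417, -0.001], [0.417, -0.909, 0.001], [-0.0, -0.001, -1.0]]
```

View pics/crop.png

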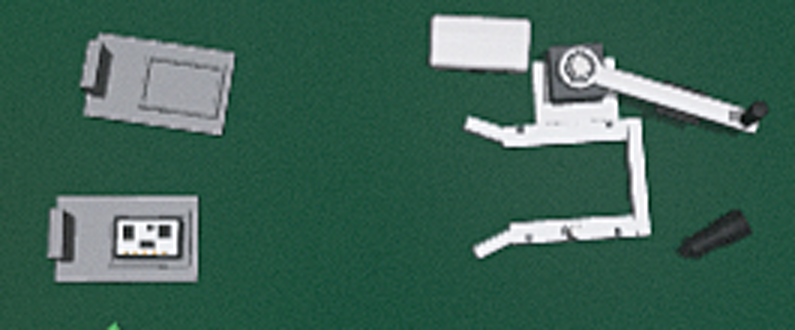

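The crop confirms it: the white board with a black frame lies in the lower tray's pocket at crop (148,238), with its tab at the left (60,235). The upper tray is empty. The holder's mouth faces the tray. Now I move over the fixture for wrist views.

```bash
A='{"dp":[0.94,-0.45,0],"rotation":[0,0,0.057],"jaw":1}'; true
python3 -m pendant '[{"dp":[0.94,-0.45,0],"rotation":[0,0,0.057],"jaw":1},{"dp":[0.94,-0.45,0],"rotation":[0,0,0.057],"jaw":1},{"dp":[0.94,-0.45,0],"rotation":[0,0,0.057],"jaw":1},{"dp":[0.94,-0.45,0],"rotation":[0,0,0.057],"jaw":1}]'
python3 -m pendant '[{"dp":[0.73,-0.94,0],"rotation":[0,0,0],"jaw":1},{"dp":[0.73,-0.94,0],"rotation":[0,0,0],"jaw":1},{"dp":[0.73,-0.94,0],"rotation":[0,0,0],"jaw":1},{"dp":[0.73,-0.94,0],"rotation":[0,0,0],"jaw":1}]'
python3 -m pendant '[{"dp":[0.2,-0.98,0],"rotation":[0,0,0],"jaw":1},{"dp":[0.2,-0.98,0],"rotation":[0,0,0],"jaw":1},{"dp":[0.2,-0.98,0],"rotation":[0,0,0],"jaw":1},{"dp":[0.2,-0.98,0],"rotation":[0,0,0],"jaw":1}]'
python3 -c "
from h import *
c=snap('wrist','w1')"
python3 -m pendant '[{"dp":[-0.2,-0.95,0],"rotation":[0,0,0],"jaw":1},{"dp":[-0.2,-0.95,0],"rotation":[0,0,0],"jaw":1},{"dp":[-0.2,-0.95,0],"rotation":[0,0,0],"jaw":1},{"dp":[-0.2,-0.95,0],"rotation":[0,0,0],"jaw":1}]'
python3 -c "
from h import *
c=snap('wrist','w2')"
```

```text
time: 0.65
ee_pos: [0.3631, -0.4453, 0.1844]
eef_rot: [0.999, 0.039, 0.0, -0.0]
ft_force: [-1.1, -0.2, -0.5]
width: 0.0869
grip_force: 0.0
time: 1.15
ee_pos: [0.4618, -0.2961, 0.1843]
eef_rot: [0.999, 0.039, 0.0, -0.001]
ft_force: [0.4, -0.4, -0.5]
width: 0.087
grip_force: 0.0
time: 1.65
ee_pos: [0.479, -0.1505, 0.1844]
eef_rot: [0.999, 0.037, 0.0, 0.0]
ft_force: [0.3, -0.5, 0.2]
width: 0.0868
grip_force: 0.0
time: 2.2
ee_pos: [0.4391, -0.0119, 0.1846]
eef_rot: [0.999, 0.036, 0.0, 0.0]
ft_force: [0.4, -1.1, -0.3]
width: 0.0869
grip_force: 0.0
```

```bash
python3 -m pendant '[{"dp":[0,-0.98,0],"rotation":[0,0,0],"jaw":1},{"dp":[0,-0.98,0],"rotation":[0,0,0],"jaw":1},{"dp":[0,-0.98,0],"rotation":[0,0,0],"jaw":1},{"dp":[0,-0.98,0],"rotation":[0,0,0],"jaw":1}]'
python3 -c "
from h import *
c=snap('wrist','w3')"
python3 -m pendant '[{"dp":[0,-0.98,0],"rotation":[0,0,0],"jaw":1},{"dp":[0,-0.98,0],"rotation":[0,0,0],"jaw":1},{"dp":[0,-0.98,0],"rotation":[0,0,0],"jaw":1},{"dp":[0,-0.98,0],"rotation":[0,0,0],"jaw":1}]'
python3 -c "
from h import *
c=snap('wrist','w4')
a,b=[cv2.resize(load(t)['image'][:,:,::-1],(400,300),interpolation=cv2.INTER_AREA) for t in('w1','w2')]
d,e=[cv2.resize(load(t)['image'][:,:,::-1],(400,300),interpolation=cv2.INTER_AREA) for t in('w3','w4')]
cv2.imwrite('pics/m.png',np.vstack([np.hstack([a,b]),np.hstack([d,e])]))"
```

```text
time: 2.75
ee_pos: [0.4292, 0.1353, 0.1842]
eef_rot: [0.999, 0.036, -0.0, -0.0]
ft_force: [-0.0, -0.9, 0.1]
width: 0.0869
grip_force: 0.0
time: 3.3
ee_pos: [0.4187, 0.2817, 0.1838]
eef_rot: [0.999, 0.036, -0.001, -0.0]
ft_force: [0.4, 0.3, 0.5]
width: 0.0867
grip_force: 0.0
```

View pics/m.png

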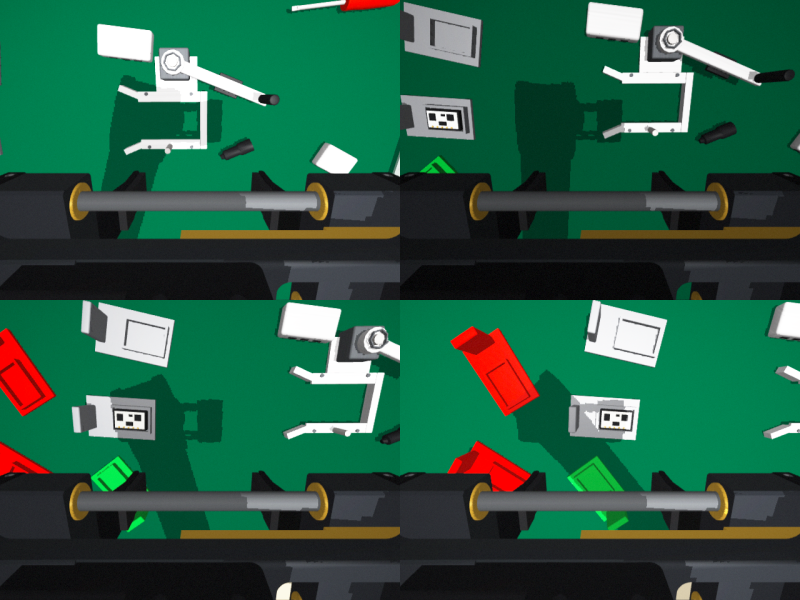

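The montage (w1, w2 / w3, w4) shows the fixture whole in the upper pair and the loaded tray, with its module, at m(115,418) and (605,418) in the lower pair. I crop those pairs enlarged to pick corners.

```bash
python3 -c "
from h import *
def crop(t,x,y,w,h,f):
    a=load(t)['image'][y:y+h,x:x+w,::-1]
    a=cv2.resize(a,None,fx=f,fy=f,interpolation=cv2.INTER_CUBIC)
    for i in range(0,w,20): cv2.line(a,(i*f,0),(i*f,6),(0,255,255),1)
    for i in range(0,h,20): cv2.line(a,(0,i*f),(6,i*f),(0,255,255),1)
    return a
cv2.imwrite('pics/tr.png',np.vstack([crop('w3',110,140,150,74,4)[:295],crop('w4',260,140,150,74,4)[:295]]))
cv2.imwrite('pics/fx.png',np.hstack([crop('w1',180,60,275,200,1.4.__int__()) if 0 else cv2.resize(load('w1')['image'][60:260,180:450,::-1],(400,296),interpolation=cv2.INTER_CUBIC)]*1))
a=cv2.resize(load('w1')['image'][60:255,180:450,::-1],None,fx=2.96,fy=2.96,interpolation=cv2.INTER_CUBIC);cv2.imwrite('pics/fx.png',a)
"
```

```text
(no output)
```

View pics/tr.png

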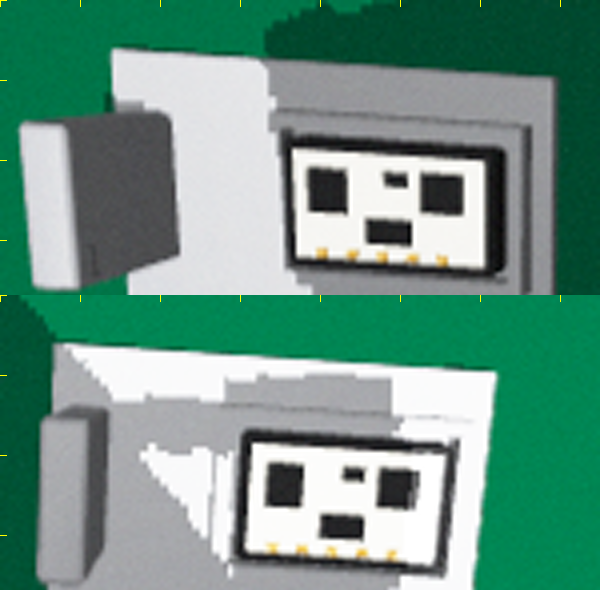

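View pics/fx.png

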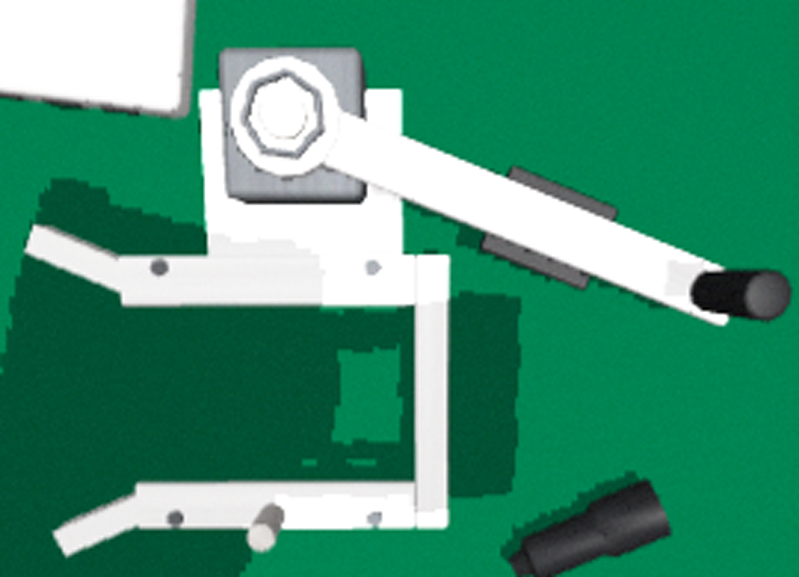

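Pixels picked:
- **tr.png:** the flange's far corners are at (112,48) and (555,78) in w3, and (53,50) and (497,77) in w4. The tab-top centre is at (50,207) in w3 and (62,203) in w4.
- **fx.png (w1):** pivot nut (287,111), stop-post top (262,540), handle top (768,295), lip edges at rows 305 and 483, stop face at column 415.

I need the same fixture points in w2.

```bash
python3 -c "
from h import *
a=cv2.resize(load('w2')['image'][35:230,315:585,::-1] if 0 else load('w2')['image'][30:225,370:640,::-1] if 0 else load('w2')['image'][30:225,320:590,::-1],None,fx=2.96,fy=2.96,interpolation=cv2.INTER_CUBIC)
a=cv2.resize(load('w2')['image'][30:230,320:640,::-1],None,fx=2.5,fy=2.5,interpolation=cv2.INTER_CUBIC);cv2.imwrite('pics/fx2.png',a)
"
```

```text
(no output)
```

View pics/fx2.png

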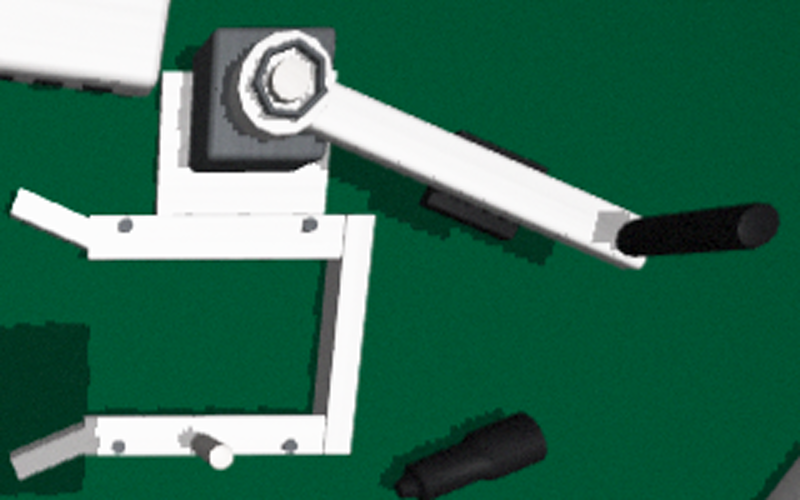

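```bash
cat > meas.py <<'E'
from h import *
w=[load(f"w{i}") for i in(1,2,3,4)]
f1=lambda x,y:(x/2.96+180,y/2.96+60)
f2=lambda x,y:(x/2.5+320,y/2.5+30)
f3=lambda x,y:(x/4+110,y/4+140)
f4=lambda x,y:(x/4+260,y/4+140)
piv=tri(w[0],f1(287,111),w[1],f2(292,79));post=tri(w[0],f1(262,540),w[1],f2(221,456));han=tri(w[0],f1(768,295),w[1],f2(758,226))
A=tri(w[2],f3(112,48),w[3],f4(53,50));B=tri(w[2],f3(555,78),w[3],f4(497,77));tab=tri(w[2],f3(50,207),w[3],f4(62,203))
for n,p in(("piv",piv),("post",post),("han",han),("A",A),("B",B),("tab",tab)): print(n,p.round(4))
yaw=lambda d:np.arctan2(d[1],d[0])
fy=yaw((piv-post)[:2])-yaw((13.5,134.5)); print("fix yaw pts",np.degrees(fy), "dist",np.linalg.norm((piv-post)[:2]))
for n,a,b in(("up",(121,305),(415,305)),("lo",(136,483),(415,482))):
    P,Q=ray(w[0],f1(*a),.015),ray(w[0],f1(*b),.015);print(n,P.round(4),Q.round(4),np.degrees(yaw((Q-P)[:2])))
for n,a,b in(("up2",(90,258),(345,260)),("lo2",(97,415),(325,415))):
    P,Q=ray(w[1],f2(*a),.015),ray(w[1],f2(*b),.015);print(n,P.round(4),Q.round(4),np.degrees(yaw((Q-P)[:2])))
print("tray yaw",np.degrees(yaw((B-A)[:2])),"len",np.linalg.norm(B-A))
c,s=np.cos(fy),np.sin(fy);M=np.array([[c,-s],[s,c]])
print("fix origin", ((piv[:2]-M@[.02,.09]+post[:2]-M@[.0065,-.0445])/2).round(4))
for P in(A,B):
    print("rays z7",[ray(w[i],p,.007).round(4).tolist() for i,p in(((2,f3(112,48)),(3,f4(53,50))) if P is A else ((2,f3(555,78)),(3,f4(497,77))))])
E
python3 meas.py
```

```text
piv [ 0.5931 -0.106   0.0574]
post [ 0.4566 -0.1022  0.0509]
han [ 0.5503 -0.2443  0.1045]
A [0.4844 0.3342 0.0051]
B [0.4856 0.2138 0.0072]
tab [0.4493 0.3238 0.0591]
fix yaw pts -85.87032165085893 dist 0.1365776885712986
up [ 0.5297 -0.044   0.015 ] [ 0.5375 -0.1495  0.015 ] -85.78025761919754
lo [ 0.4645 -0.0496  0.015 ] [ 0.4727 -0.1544  0.015 ] -85.56559674998462
up2 [ 0.5305 -0.0459  0.015 ] [ 0.5373 -0.152   0.015 ] -86.32557132339821
lo2 [ 0.4656 -0.0556  0.015 ] [ 0.4728 -0.1549  0.015 ] -85.89577372600642
tray yaw -89.4334419432753 len 0.1203871234074394
fix origin [ 0.5012 -0.0926]
rays z7 [[0.4848, 0.3332, 0.007], [0.4841, 0.3339, 0.007]]
rays z7 [[0.4855, 0.2139, 0.007], [0.4857, 0.2138, 0.007]]
```

Heights check out: the tab top measures 59 mm and the flange 5–7 mm. The fixture origin is about (0.501,-0.0925) at yaw -85.9°, and the tray centre about (0.449,0.2735) at yaw -89.4°. Next I compute the move to the tab.

```bash
python3 -c "
from h import *
from bench import r
def tool(yawdeg): # tool x yaw, z down
    a=np.radians(yawdeg);return R.from_matrix(np.array([[np.cos(a),np.sin(a),0],[np.sin(a),-np.cos(a),0],[0,0,-1]]))
s=r.read_state();move(s,[.449,.3236,.08],tool(.57));move(s,[.449,.3236,.032],tool(.57))"
```

```text
dp [ 0.22  -0.274  0.692] rot [0.0001 0.0002 0.0095]
dp [ 0.22  -0.274  1.012] rot [0.0001 0.0002 0.0095]
```

```bash
python3 -m pendant '[{"dp":[0.22,-0.274,0.3],"rotation":[0,0,0.0095],"jaw":0.5},{"dp":[0.22,-0.274,0.3],"rotation":[0,0,0.0095],"jaw":0.5},{"dp":[0.22,-0.274,0.6],"rotation":[0,0,0.0095],"jaw":0.5},{"dp":[0.22,-0.274,0.85],"rotation":[0,0,0.0095],"jaw":0.5},{"dp":[0.22,-0.274,1],"rotation":[0,0,0.0095],"jaw":0.5},{"dp":[0.22,-0.274,1],"rotation":[0,0,0.0095],"jaw":0.5},{"dp":[0.22,-0.274,1],"rotation":[0,0,0.0095],"jaw":0},{"dp":[0.22,-0.274,1],"rotation":[0,0,0.0095],"jaw":0}]' 25
python3 -m pendant '[{"dp":[0,0,0],"rotation":[0,0,0],"jaw":0},{"dp":[0,0,0],"rotation":[0,0,0],"jaw":0},{"dp":[0,0,0],"rotation":[0,0,0],"jaw":0},{"dp":[0,0,0],"rotation":[0,0,0],"jaw":0}]' 25
python3 -c "
from h import *
from bench import r
def tool(yawdeg):
    a=np.radians(yawdeg);return R.from_matrix(np.array([[np.cos(a),np.sin(a),0],[np.sin(a),-np.cos(a),0],[0,0,-1]]))
s=r.read_state();O=np.array([.5008,-.0925]);u=np.array([np.cos(np.radians(-85.9)),np.sin(np.radians(-85.9))])
for x in(-.165,-.05): p=O+u*(x-.05);print(p);move(s,[p[0],p[1],s['ee_pos'][2]],tool(4.1))
print(s)"
```

```text
time: 4.35
ee_pos: [0.4489, 0.3258, 0.0358]
eef_rot: [1.0, 0.006, 0.001, -0.0]
ft_force: [-0.5, 0.1, 0.0]
width: 0.0311
grip_force: 0.0
time: 4.85
ee_pos: [0.4478, 0.3258, 0.0343]
eef_rot: [1.0, 0.006, -0.0, 0.0]
ft_force: [0.6, 0.1, 0.2]
width: 0.0011
grip_force: 0.0
[0.48542805 0.12194977]
dp [0.235 1.362 0.   ] rot [ 0.      0.     -0.0095]
[0.49365026 0.00724408]
dp [0.28  2.127 0.   ] rot [ 0.      0.     -0.0095]
{'time': 4.85, 'joint_positions': array([-0.0657793 ,  0.42248099, -0.77395344,  1.78708742,  0.33324958,
        1.06781299, -2.51788565]), 'joint_vel': array([ 1.50253478e-03,  2.42005062e-03,  9.30482678e-04,  1.21447847e-04,
        2.48164863e-05,  1.23933804e-03, -7.75779642e-04]), 'joint_torque': array([ 1.08922273e-02, -5.30221081e+01, -1.04222274e+01, -3.32316041e+01,
        4.97502170e-02, -7.10357074e-02,  1.57096380e-03]), 'ee_pos': array([0.44776149, 0.32580731, 0.03428704]), 'eef_rot': array([ 9.99981623e-01,  6.06218093e-03, -3.56758776e-05,  4.15520040e-05]), 'ft_force': array([0.63778266, 0.13124742, 0.21617855]), 'torque': array([ 0.07862219,  0.01762223, -0.03283977]), 'grip_force': 0.0, 'width': 0.0010575563571858886}
```

Fingers closed to 1 mm with no grip, so the grasp missed. I look again.

```bash
python3 -c "
from h import *
a=snap('wrist','w5');b=snap('top','t5');c=snap('scene','s5')
A=cv2.resize(a['image'][:,:,::-1],(400,300))
B=cv2.resize(b['image'][225:325,175:309,::-1],(400,300));C=cv2.resize(c['image'][110:260,300:500,::-1],(400,300))
cv2.imwrite('pics/m5.png',np.vstack([np.hstack([A,B]),np.hstack([C,C*0])]))"
```

```text
(no output)
```

View pics/m5.png

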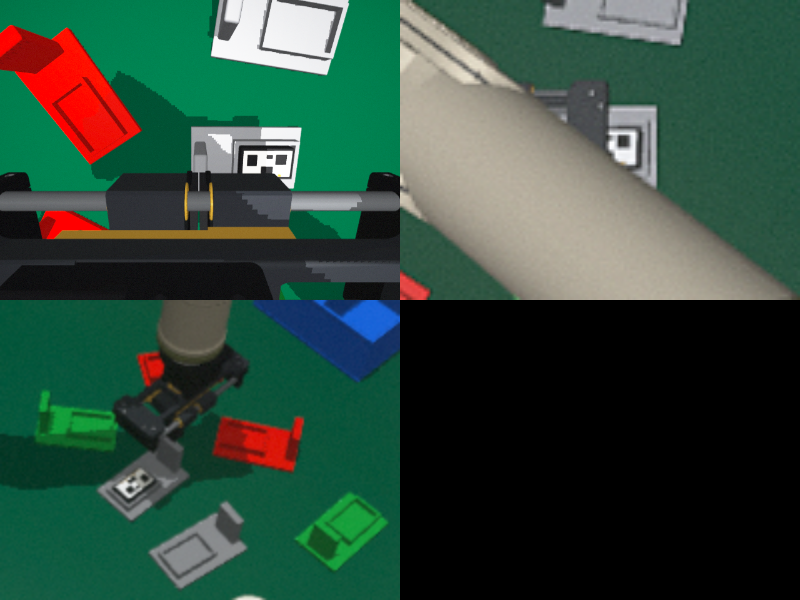

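```bash
python3 -c "
from h import *
from bench import r
c=load('w5')
print(ray(c,(306,205),.007),ray(c,(482,205),.007), 'tab top far edge',ray(c,(320,227),.06))
t=load('top0');t5=load('t5')
f=lambda x,y:(x/400*134+175,y/3+225)
print('top now',ray(t5,f(657,106),.007),ray(t5,f(657,186),.007))
s=r.read_state();q=R.from_quat(s['eef_rot']).as_matrix();print((q.T@(c['T'][:3,3]-s['ee_pos'])).round(4),c['T'].round(3).tolist())
# where the fingertip projects
for z in(0,-.0187):
    P=np.linalg.inv(c['T'])@np.r_[s['ee_pos']+q@[0,0,z],1];p=c['mtx']@P[:3];print(p[:2]/p[2])
for n in('top','scene'):
    k=load({'top':'t5','scene':'s5'}[n]);P=np.linalg.inv(k['T'])@np.r_[s['ee_pos'],1];p=k['mtx']@P[:3];print(n,p[:2]/p[2])
"
```

```text
[0.48356296 0.33361461 0.007     ] [0.48506411 0.21438602 0.007     ] tab top far edge [0.48032277 0.32440022 0.06      ]
top now [ 0.49073316 -0.12784834  0.007     ] [ 0.4230068  -0.12751461  0.007     ]
[ 0.0719  0.0007 -0.2011] [[0.012, -0.965, -0.262, 0.52], [-1.0, -0.012, -0.003, 0.326], [-0.001, 0.262, -0.965, 0.235], [0.0, 0.0, 0.0, 1.0]]
[316.77412789 268.63587186]
[316.66983946 279.63379217]
top [214.08143555 274.19372039]
scene [384.29585262 185.11793745]
```

```bash
python3 -c "
from h import *
for t in('w3','w4','w5'):
    c=load(t);Z=c['z_map'];v,u=np.mgrid[:480,:640]
    P=np.stack([(u-c['mtx'][0,2])*Z/c['mtx'][0,0],(v-c['mtx'][1,2])*Z/c['mtx'][1,1],Z],-1)@c['T'][:3,:3].T+c['T'][:3,3]
    m=(Z>0)&(P[...,2]>.055)&(P[...,2]<.065)&(abs(P[...,0]-.45)<.05)&(abs(P[...,1]-.324)<.025)
    q=P[m];print(t,m.sum(),q.min(0).round(4) if len(q) else '',q.max(0).round(4) if len(q) else '',np.median(q,0).round(4) if len(q) else '')
    m=(Z>0)&(P[...,2]>.03)&(P[...,2]<.2)&(abs(P[...,0]-.45)<.06)&(abs(P[...,1]-.324)<.03)
    q=P[m]; 
    for lo in np.arange(.03,.2,.01):
        k=q[(q[:,2]>lo)&(q[:,2]<lo+.01)]
        if len(k)>5:print(lo.round(2),len(k),k.min(0).round(3),k.max(0).round(3))
" | cut -c1-110
```

```text
w3 619 [0.4301 0.3171 0.055 ] [0.4696 0.3299 0.0631] [0.4502 0.3221 0.0604]
0.03 195 [0.43  0.317 0.03 ] [0.469 0.327 0.04 ]
0.04 220 [0.43  0.317 0.04 ] [0.47  0.328 0.05 ]
0.05 320 [0.43  0.317 0.05 ] [0.47 0.33 0.06]
0.06 410 [0.43  0.317 0.06 ] [0.469 0.33  0.063]
w4 535 [0.4298 0.318  0.0555] [0.4695 0.3302 0.0628] [0.45   0.3238 0.0605]
0.03 37 [0.432 0.318 0.03 ] [0.47  0.329 0.04 ]
0.04 49 [0.432 0.318 0.04 ] [0.47  0.327 0.05 ]
0.05 156 [0.43  0.318 0.05 ] [0.469 0.33  0.06 ]
0.06 396 [0.43  0.318 0.06 ] [0.469 0.33  0.063]
w5 706 [0.4358 0.318  0.0551] [0.47   0.3297 0.0623] [0.4616 0.3246 0.0605]
0.03 73 [0.468 0.318 0.03 ] [0.47 0.33 0.04]
0.04 93 [0.467 0.318 0.041] [0.47 0.33 0.05]
0.05 246 [0.436 0.318 0.05 ] [0.47 0.33 0.06]
0.06 505 [0.436 0.319 0.06 ] [0.469 0.33  0.062]
0.07 189 [0.457 0.316 0.071] [0.46  0.335 0.08 ]
0.08 283 [0.457 0.316 0.08 ] [0.46  0.334 0.09 ]
0.09 356 [0.454 0.317 0.09 ] [0.46  0.334 0.1  ]
0.1 202 [0.456 0.319 0.1  ] [0.46  0.332 0.11 ]
0.12 832 [0.438 0.32  0.121] [0.454 0.331 0.128]
0.13 87 [0.448 0.32  0.131] [0.461 0.331 0.14 ]
0.14 532 [0.452 0.294 0.14 ] [0.487 0.354 0.15 ]
0.15 3795 [0.459 0.294 0.15 ] [0.487 0.354 0.16 ]
0.16 17961 [0.467 0.294 0.16 ] [0.487 0.354 0.17 ]
0.17 7161 [0.471 0.294 0.17 ] [0.476 0.354 0.18 ]
0.18 15246 [0.46  0.294 0.18 ] [0.476 0.354 0.19 ]
0.19 9647 [0.47  0.308 0.19 ] [0.476 0.354 0.196]
```

```bash
python3 -c "
from h import *
def pts(t):
    c=load(t);Z=c['z_map'];v,u=np.mgrid[:480,:640]
    P=np.stack([(u-c['mtx'][0,2])*Z/c['mtx'][0,0],(v-c['mtx'][1,2])*Z/c['mtx'][1,1],Z],-1)@c['T'][:3,:3].T+c['T'][:3,3]
    return P,Z,c
P,Z,c=pts('w4')
m=(Z>0)&(abs(P[...,0]-.419)<.03)&(abs(P[...,1]-.2817)<.09)&(P[...,2]>.1)&(P[...,2]<.3);q=P[m]
for lo in np.arange(.16,.3,.01):
    k=q[(q[:,2]>lo)&(q[:,2]<lo+.01)]
    if len(k):print(lo.round(2),len(k),k.min(0).round(3),k.max(0).round(3))
P,Z,c=pts('w5')
for v in range(200,300,6): print(v,[(P[v,u].round(3).tolist(),c['image'][v,u].tolist()) for u in(300,318)])
"
```

```text
0.22 424 [0.41  0.23  0.221] [0.435 0.334 0.23 ]
0.23 587 [0.414 0.229 0.23 ] [0.435 0.334 0.24 ]
0.24 602 [0.419 0.229 0.24 ] [0.435 0.335 0.25 ]
0.25 560 [0.406 0.227 0.25 ] [0.435 0.337 0.26 ]
0.26 365 [0.406 0.232 0.26 ] [0.435 0.333 0.27 ]
0.27 1555 [0.405 0.232 0.27 ] [0.431 0.33  0.28 ]
0.28 1107 [0.407 0.231 0.28 ] [0.437 0.334 0.29 ]
0.29 1474 [0.389 0.23  0.29 ] [0.449 0.334 0.3  ]
200 [([0.486, 0.338, 0.001], [0, 83, 54]), ([0.486, 0.326, 0.001], [0, 81, 52])]
206 [([0.482, 0.338, -0.0], [0, 84, 55]), ([0.483, 0.325, 0.007], [165, 165, 169])]
212 [([0.477, 0.338, -0.0], [0, 81, 48]), ([0.479, 0.325, 0.009], [166, 168, 171])]
218 [([0.473, 0.338, -0.0], [0, 82, 53]), ([0.475, 0.325, 0.007], [164, 164, 170])]
224 [([0.469, 0.338, -0.0], [0, 83, 51]), ([0.471, 0.325, 0.007], [164, 166, 170])]
230 [([0.465, 0.338, 0.0], [0, 85, 52]), ([0.469, 0.325, 0.02], [96, 94, 98])]
236 [([0.46, 0.338, 0.0], [2, 83, 56]), ([0.469, 0.325, 0.035], [94, 96, 96])]
242 [([0.456, 0.338, 0.001], [0, 80, 50]), ([0.47, 0.325, 0.051], [90, 90, 94])]
248 [([0.451, 0.338, -0.0], [0, 86, 53]), ([0.469, 0.325, 0.06], [142, 142, 145])]
254 [([0.447, 0.338, 0.001], [0, 84, 51]), ([0.466, 0.325, 0.062], [160, 161, 165])]
260 [([0.442, 0.338, 0.0], [0, 84, 50]), ([0.462, 0.325, 0.061], [161, 162, 166])]
266 [([0.438, 0.338, 0.001], [0, 86, 58]), ([0.459, 0.325, 0.061], [158, 160, 163])]
272 [([0.433, 0.338, 0.0], [0, 82, 53]), ([0.455, 0.325, 0.06], [157, 157, 160])]
278 [([0.46, 0.334, 0.081], [22, 19, 23]), ([0.452, 0.325, 0.061], [160, 161, 164])]
284 [([0.46, 0.334, 0.089], [16, 22, 22]), ([0.448, 0.325, 0.061], [158, 156, 161])]
290 [([0.459, 0.333, 0.095], [14, 15, 16]), ([0.444, 0.325, 0.06], [154, 155, 159])]
296 [([0.484, 0.33, 0.156], [127, 99, 37]), ([0.441, 0.325, 0.06], [157, 159, 163])]
```

The depth readings show that the real finger ends sit about 37 mm above the reported TCP, both open (0.221 against 0.184) and shut (0.071 against 0.034). So the fingers closed just above the tab and nothing was touched. The tray corners are unmoved. I allow for the offset, reopen and go 39 mm lower.

```bash
python3 -m pendant '[{"dp":[0.01,0.01,0],"rotation":[0,0,0],"jaw":0.5},{"dp":[0.01,0.01,0],"rotation":[0,0,0],"jaw":0.5},{"dp":[0.01,0.01,0],"rotation":[0,0,0],"jaw":0.5},{"dp":[0.01,0.01,0.1],"rotation":[0,0,0],"jaw":0.5},{"dp":[0.01,0.01,0.2],"rotation":[0,0,0],"jaw":0.5},{"dp":[0.01,0.01,0.26],"rotation":[0,0,0],"jaw":0.5},{"dp":[0.01,0.01,0.26],"rotation":[0,0,0],"jaw":0.5}]' 25
python3 -m pendant '[{"dp":[0,0,0],"rotation":[0,0,0],"jaw":0},{"dp":[0,0,0],"rotation":[0,0,0],"jaw":0},{"dp":[0,0,0],"rotation":[0,0,0],"jaw":0},{"dp":[0,0,0],"rotation":[0,0,0],"jaw":0}]' 25
cat >> h.py <<'E'
def tool(yawdeg):
    a=np.radians(yawdeg);return R.from_matrix(np.array([[np.cos(a),np.sin(a),0],[np.sin(a),-np.cos(a),0],[0,0,-1]]))
O=np.array([.5008,-.0925]);U=np.array([np.cos(np.radians(-85.9)),np.sin(np.radians(-85.9))]);V=np.array([-U[1],U[0]])
E
python3 -c "
from h import *
from bench import r
s=r.read_state();print(s['joint_positions'].round(3))
for x in(-.29,-.17,-.05,0): p=O+U*(x-.05);print(p.round(4));move(s,[p[0],p[1],s['ee_pos'][2]],tool(4.1))"
```

```text
time: 5.88
ee_pos: [0.4487, 0.324, -0.0057]
eef_rot: [1.0, 0.006, -0.001, 0.0]
ft_force: [-0.3, 0.8, -0.5]
width: 0.0433
grip_force: 0.0
time: 6.38
ee_pos: [0.4495, 0.3243, -0.0045]
eef_rot: [1.0, 0.006, 0.0, -0.0]
ft_force: [-1.5, -2.2, 1.8]
width: 0.0121
grip_force: 25.0
[-0.096  0.471 -0.735  1.814  0.37   0.998 -2.541]
[0.4765 0.2466]
dp [0.174 0.52  0.   ] rot [-0.     -0.0001 -0.0095]
[0.4851 0.1269]
dp [0.222 1.319 0.   ] rot [-0.     -0.0001 -0.0095]
[0.4937 0.0072]
dp [ 0.269  2.117 -0.   ] rot [-0.     -0.0001 -0.0095]
[ 0.4972 -0.0426]
dp [ 0.289  2.45  -0.   ] rot [-0.     -0.0001 -0.0095]
```

The tab is held: 12.1 mm wide, 25 N. Now slide toward the mouth.

```bash
python3 -m pendant '[{"dp":[0.02,0.1,0],"rotation":[0,0,-0.001],"jaw":0},{"dp":[0.04,0.22,0],"rotation":[0,0,-0.003],"jaw":0},{"dp":[0.06,0.36,0],"rotation":[0,0,-0.005],"jaw":0},{"dp":[0.09,0.52,0],"rotation":[0,0,-0.007],"jaw":0},{"dp":[0.12,0.68,0],"rotation":[0,0,-0.0095],"jaw":0},{"dp":[0.14,0.82,0],"rotation":[0,0,-0.0095],"jaw":0},{"dp":[0.15,0.92,0],"rotation":[0,0,-0.0095],"jaw":0},{"dp":[0.16,0.97,0],"rotation":[0,0,-0.0095],"jaw":0}]' 25
python3 -c "
from h import *
from bench import r
s=r.read_state();print(s['joint_positions'].round(3))
for x in(-.17,-.11,-.05,0): p=O+U*(x-.05);print(p.round(4));move(s,[p[0],p[1],-.0045],tool(4.1))"
```

```text
time: 7.38
ee_pos: [0.4753, 0.1782, -0.0045]
eef_rot: [0.999, 0.035, 0.0, 0.0]
ft_force: [-0.3, 1.8, 1.4]
width: 0.0121
grip_force: 25.0
[ 0.197  0.37  -0.735  1.934  0.303  0.95  -2.183]
[0.4851 0.1269]
dp [0.041 0.345 0.   ] rot [ 0.     -0.0001 -0.0001]
[0.4894 0.0671]
dp [0.041 0.745 0.   ] rot [ 0.     -0.0001 -0.0001]
[0.4937 0.0072]
dp [0.041 1.145 0.   ] rot [ 0.     -0.0001 -0.0001]
[ 0.4972 -0.0426]
dp [0.042 1.479 0.   ] rot [ 0.     -0.0001 -0.0001]
```

Lateral correction first, up to just before the mouth, then check the alignment with the wrist camera.

```bash
python3 -m pendant '[{"dp":[0.01,0.1,0],"rotation":[0,0,0],"jaw":0},{"dp":[0.025,0.22,0],"rotation":[0,0,0],"jaw":0},{"dp":[0.04,0.32,0],"rotation":[0,0,0],"jaw":0},{"dp":[0.041,0.36,0],"rotation":[0,0,0],"jaw":0},{"dp":[0.041,0.36,0],"rotation":[0,0,0],"jaw":0}]' 25
python3 -c "
from h import *
c=snap('wrist','w6')
a=cv2.resize(c['image'][60:320,240:600,::-1],None,fx=2.2,fy=2.2,interpolation=cv2.INTER_CUBIC);print(a.shape);cv2.imwrite('pics/w6.png',a)"
```

```text
time: 8.0
ee_pos: [0.4856, 0.1244, -0.0045]
eef_rot: [0.999, 0.035, 0.0, 0.001]
ft_force: [1.0, -3.4, 5.1]
width: 0.0117
grip_force: 25.0
(572, 792, 3)
```

View pics/w6.png

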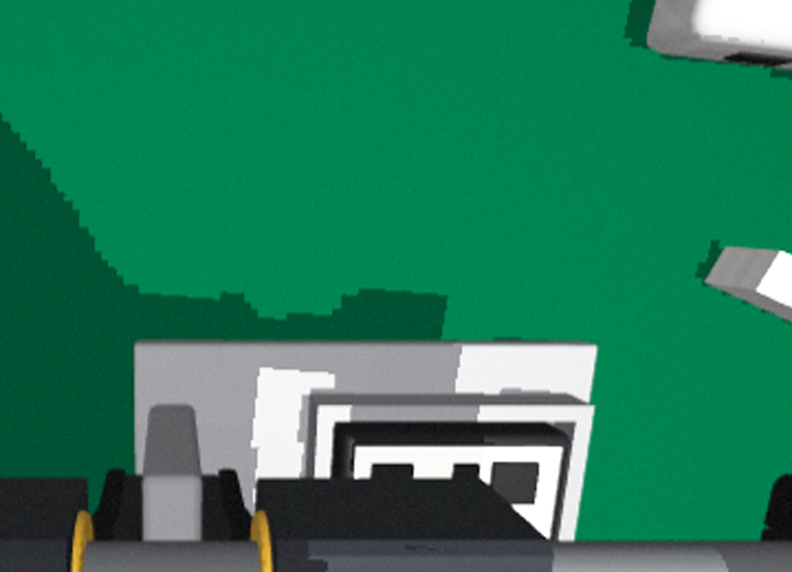

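The view shows the tab between the fingers at (172,440), the module in its pocket, and the tray's far edge from (134,342) to (598,345). I check that edge in the fixture frame.

```bash
python3 -c "
from h import *
c=load('w6')
for p in((134,342),(365,343.5),(598,345)):
    P=ray(c,(p[0]/2.2+240,p[1]/2.2+60),.007)[:2]-O;print((P@U).round(4),(P@V).round(4))"
```

```text
-0.2264 0.0363
-0.1668 0.0359
-0.1066 0.0354
```

Lateral position is good and the yaw is off by 0.4°. I correct it and enter the channel slowly.

```bash
python3 -m pendant '[{"dp":[0,0.08,0],"rotation":[0,0,-0.0012],"jaw":0},{"dp":[-0.001,0.18,0],"rotation":[0,0,-0.0012],"jaw":0},{"dp":[-0.001,0.28,0],"rotation":[0,0,-0.0012],"jaw":0},{"dp":[-0.001,0.36,0],"rotation":[0,0,-0.0012],"jaw":0},{"dp":[-0.001,0.44,0],"rotation":[0,0,-0.0012],"jaw":0},{"dp":[-0.001,0.52,0],"rotation":[0,0,-0.0012],"jaw":0},{"dp":[-0.001,0.6,0],"rotation":[0,0,-0.0012],"jaw":0},{"dp":[-0.001,0.65,0],"rotation":[0,0,-0.0012],"jaw":0}]' 25
python3 -c "
from h import *
from bench import r
s=r.read_state();d=s['ee_pos'][:2]-O;print((d@U+.05).round(4),(d@V).round(4),s['ft_force'],s['joint_positions'].round(2))
for x in(-.02,-.005,0): p=O+U*(x-.05);move(s,[p[0],p[1],-.0045],tool(4.1))"
```

```text
time: 9.05
ee_pos: [0.492, 0.0272, -0.0045]
eef_rot: [0.999, 0.039, 0.0, -0.0]
ft_force: [-1.1, 3.6, 6.0]
width: 0.0116
grip_force: 25.0
-0.0701 -0.0002 [-1.11798234  3.55332238  5.97223893] [ 0.46  0.32 -0.68  1.97  0.25  0.93 -1.84]
dp [-0.001  0.334 -0.   ] rot [-0.    -0.     0.001]
dp [-0.001  0.434 -0.   ] rot [-0.    -0.     0.001]
dp [-0.002  0.467 -0.   ] rot [-0.    -0.     0.001]
```

```bash
python3 -m pendant '[{"dp":[0,0.08,0],"rotation":[0,0,0.0005],"jaw":0},{"dp":[0,0.16,0],"rotation":[0,0,0.0005],"jaw":0},{"dp":[0,0.24,0],"rotation":[0,0,0.0005],"jaw":0},{"dp":[0,0.31,0],"rotation":[0,0,0.0005],"jaw":0},{"dp":[0,0.36,0],"rotation":[0,0,0.0005],"jaw":0},{"dp":[0,0.4,0],"rotation":[0,0,0.0005],"jaw":0},{"dp":[0,0.43,0],"rotation":[0,0,0.0005],"jaw":0}]' 25
python3 -m pendant '[{"dp":[0,0.01,0],"rotation":[0,0,0],"jaw":0},{"dp":[0,0.02,0],"rotation":[0,0,0],"jaw":0},{"dp":[0,0.03,0],"rotation":[0,0,0],"jaw":0}]' 25
python3 -c "
from h import *
from bench import r
s=r.read_state();d=s['ee_pos'][:2]-O;print((d@U+.05).round(4),(d@V).round(4),s['ft_force'])"
```

```text
time: 9.93
ee_pos: [0.4969, -0.0367, -0.0045]
eef_rot: [0.999, 0.038, -0.0, -0.0]
ft_force: [-0.9, 4.8, 6.1]
width: 0.012
grip_force: 25.0
time: 10.3
ee_pos: [0.4972, -0.0409, -0.0045]
eef_rot: [0.999, 0.038, -0.0, -0.0]
ft_force: [-1.6, 3.6, 6.4]
width: 0.0115
grip_force: 25.0
-0.0018 0.0001 [-1.60785339  3.58342491  6.44099744]
```

Not yet at the stop (resistance about 4 N). Creep on until the force rises.

```bash
for i in 1; do python3 -m pendant '[{"dp":[0,0.01,0],"rotation":[0,0,0],"jaw":0},{"dp":[0,0.015,0],"rotation":[0,0,0],"jaw":0}]' 25; done
python3 -m pendant '[{"dp":[0,0.01,0],"rotation":[0,0,0],"jaw":0},{"dp":[0,0.01,0],"rotation":[0,0,0],"jaw":0}]' 25
```

```text
time: 10.55
ee_pos: [0.4972, -0.0413, -0.0045]
eef_rot: [0.999, 0.038, -0.0, -0.001]
ft_force: [-1.7, 11.7, 8.0]
width: 0.012
grip_force: 25.0
time: 10.8
ee_pos: [0.4971, -0.0413, -0.0046]
eef_rot: [0.999, 0.039, -0.0, -0.002]
ft_force: [-1.9, 16.2, 8.2]
width: 0.0121
grip_force: 25.0
```

```bash
python3 -m pendant '[{"dp":[0,0.02,0],"rotation":[0,0,0],"jaw":0},{"dp":[0,0.02,0],"rotation":[0,0,0],"jaw":0}]' 25
python3 -c "
from h import *
c=snap('wrist','w7')
a=cv2.resize(c['image'][60:320,240:600,::-1],None,fx=2.2,fy=2.2,interpolation=cv2.INTER_CUBIC);cv2.imwrite('pics/w7.png',a)"
```

```text
time: 11.05
ee_pos: [0.4971, -0.0413, -0.0046]
eef_rot: [0.999, 0.04, -0.001, -0.003]
ft_force: [-4.1, 24.1, 10.4]
width: 0.0119
grip_force: 25.0
```

View pics/w7.png

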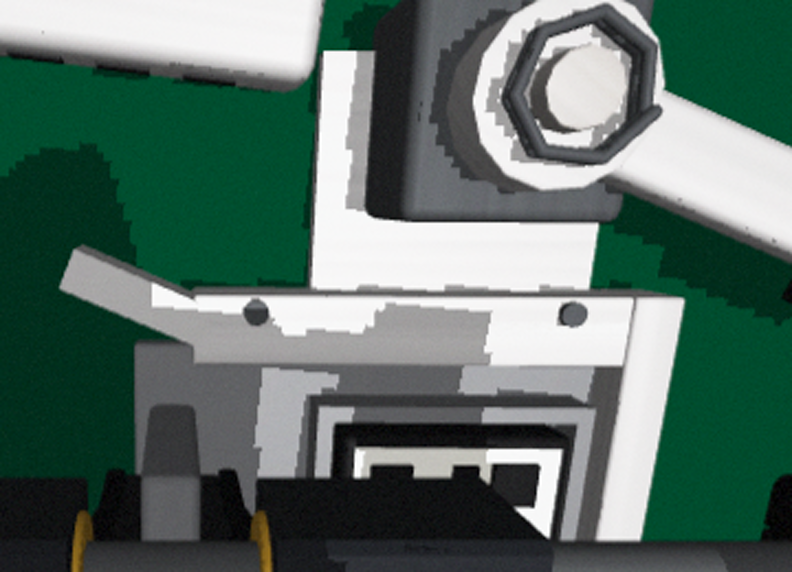

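The view shows the tray seated. Its rear edge (column 134) is 59 px, about 15 mm, outside the rail start (193), as it should be. The module is in its pocket. I ease the push, release and rise.

```bash
python3 -m pendant '[{"dp":[0,-0.02,0],"rotation":[0,0,0],"jaw":0},{"dp":[0,-0.02,0],"rotation":[0,0,0],"jaw":0.5},{"dp":[0,-0.02,0],"rotation":[0,0,0],"jaw":0.5},{"dp":[0,-0.02,0],"rotation":[0,0,0],"jaw":0.5},{"dp":[0,-0.02,-0.2],"rotation":[0,0,0],"jaw":0.5},{"dp":[0,-0.02,-0.5],"rotation":[0,0,0],"jaw":0.5},{"dp":[0,-0.02,-0.8],"rotation":[0,0,0],"jaw":0.5},{"dp":[0,-0.02,-0.95],"rotation":[0,0,0],"jaw":0.5}]' 25
python3 -c "
from h import *
from bench import r
s=r.read_state();print(s['joint_positions'].round(2))
c=snap('wrist','w8')
cv2.imwrite('pics/w8.png',cv2.resize(c['image'][60:320,200:640,::-1],None,fx=1.8,fy=1.8,interpolation=cv2.INTER_CUBIC))
move(s,[.55,-.2443,.135],tool(72.8))"
```

```text
time: 12.1
ee_pos: [0.4983, -0.0449, 0.1401]
eef_rot: [0.999, 0.038, 0.001, 0.001]
ft_force: [-0.2, 0.1, -0.3]
width: 0.0437
grip_force: 0.0
[ 0.64  0.14 -0.69  1.82  0.1   1.21 -1.57]
dp [0.244 1.351 0.037] rot [ 0.0004 -0.0002 -0.1903]
```

No picture views are left, so from here I check by numbers: tab, module and handle from the wrist view.

```bash
cat > chk.py <<'E'
from h import *
import sys
def pts(c):
    Z=c['z_map'];v,u=np.mgrid[:480,:640]
    P=np.stack([(u-c['mtx'][0,2])*Z/c['mtx'][0,0],(v-c['mtx'][1,2])*Z/c['mtx'][1,1],Z],-1)@c['T'][:3,:3].T+c['T'][:3,3]
    P[Z<=0]=9;d=P[...,:2]-O;return np.stack([d@U,d@V,P[...,2]],-1)*1000
def box(F,n,x,y,z):
    q=F[(F[...,0]>x[0])&(F[...,0]<x[1])&(F[...,1]>y[0])&(F[...,1]<y[1])&(F[...,2]>z[0])&(F[...,2]<z[1])]
    if len(q)>5:print(n,len(q),np.percentile(q,2,0).round(1),np.percentile(q,98,0).round(1))
if __name__=="__main__":
    F=pts(load(sys.argv[1]))
    box(F,"tab top",(-75,-25),(-30,30),(56,65))
    box(F,"module+walls z>21",(-20,58),(-25,25),(21,28))
    box(F,"stop top",(45,90),(-30,30),(15,21))
    box(F,"handle",(100,200),(0,80),(70,103))
E
python3 chk.py w8; python3 chk.py w2
```

```text
tab top 633 [-56.2 -18.7  58.2] [-44.9  19.6  62. ]
module+walls z>21 2022 [ -8.5 -16.   21.6] [45.3 17.1 27. ]
stop top 1061 [ 47.1 -28.3  15.9] [70.4 28.4 20.4]
handle 617 [146.7  33.   70.6] [152.9  45.8 102.5]
stop top 704 [ 58.7 -28.8  16.1] [70.4 28.1 20. ]
handle 541 [146.4  32.3  70.9] [154.   45.6 102.4]
```

```bash
python3 -m pendant '[{"dp":[0,0.25,0],"rotation":[0,0,-0.025],"jaw":0.6},{"dp":[0.02,0.5,0],"rotation":[0,0,-0.05],"jaw":0.6},{"dp":[0.05,0.75,0],"rotation":[0,0,-0.075],"jaw":0.6},{"dp":[0.08,0.85,0],"rotation":[0,0,-0.1],"jaw":0.6},{"dp":[0.12,0.85,0],"rotation":[0,0,-0.125],"jaw":0.6},{"dp":[0.12,0.85,0],"rotation":[0,0,-0.15],"jaw":0.6},{"dp":[0.12,0.85,0],"rotation":[0,0,-0.175],"jaw":0.6},{"dp":[0.12,0.85,0],"rotation":[0,0,-0.19],"jaw":0.6}]' 25
python3 -c "
from h import *
from chk import *
from bench import r
c=snap('wrist','w9');F=pts(c);box(F,'handle',(100,200),(0,80),(70,107));box(F,'handletop',(100,200),(0,80),(102,108))
s=r.read_state();print(s['joint_positions'].round(2));move(s,[.55,-.2443,.135],tool(72.8));move(s,[.55,-.2443,.024],tool(72.8))"
```

```text
time: 13.15
ee_pos: [0.5247, -0.1706, 0.1372]
eef_rot: [0.804, 0.594, -0.0, -0.0]
ft_force: [0.8, -1.0, -0.6]
width: 0.0522
grip_force: 0.0
[ 0.85  0.28 -0.73  1.69  0.2   1.25 -0.21]
dp [-0.422  0.304  0.014] rot [-0.0002  0.0001  0.001 ]
dp [-0.421  0.305  0.754] rot [-0.0002  0.0001  0.001 ]
```

The tab is at fixture x = -50.5 and y = 0.5 mm and the module is in place, so the tray is home. Now to the handle.

```bash
python3 -m pendant '[{"dp":[-0.2,0.15,0],"rotation":[0,0,0],"jaw":0.6},{"dp":[-0.42,0.305,0],"rotation":[0,0,0],"jaw":0.6},{"dp":[-0.42,0.305,0],"rotation":[0,0,0],"jaw":0.6},{"dp":[-0.42,0.305,0.25],"rotation":[0,0,0],"jaw":0.6},{"dp":[-0.42,0.305,0.5],"rotation":[0,0,0],"jaw":0.6},{"dp":[-0.42,0.305,0.7],"rotation":[0,0,0],"jaw":0.6},{"dp":[-0.42,0.305,0.75],"rotation":[0,0,0],"jaw":0.6},{"dp":[-0.42,0.305,0.75],"rotation":[0,0,0],"jaw":0.6}]' 35
python3 -m pendant '[{"dp":[0,0,0],"rotation":[0,0,0],"jaw":0},{"dp":[0,0,0],"rotation":[0,0,0],"jaw":0},{"dp":[0,0,0],"rotation":[0,0,0],"jaw":0},{"dp":[0,0,0],"rotation":[0,0,0],"jaw":0},{"dp":[0,0,0],"rotation":[0,0,0],"jaw":0}]' 35
python3 - <<'E'
from h import *
from bench import r
s=r.read_state();print(s['joint_positions'].round(2),s['ft_force'].round(1))
piv=O+U*.02+V*.09;print(piv, s['ee_pos'][:2]-piv)
q=R.from_quat(s['eef_rot'])
h0=s['ee_pos'][:2]-piv
print(np.linalg.norm(h0),np.degrees(np.arctan2(h0[1],h0[0])))
for a in(.15,.3,.45,.6,.75,.9,1.05,1.2,1.25):
    c,sn=np.cos(-a),np.sin(-a);d=np.array([[c,-sn],[sn,c]])@h0-h0
    print(a,(q.inv().apply(np.r_[d,0])/.15).round(3),round(a/2/np.pi,4))
E
```

```text
time: 14.2
ee_pos: [0.5503, -0.2433, 0.0257]
eef_rot: [0.805, 0.593, 0.0, -0.0]
ft_force: [-0.6, 0.1, 0.7]
width: 0.0527
grip_force: 0.0
time: 14.82
ee_pos: [0.5501, -0.2436, 0.0254]
eef_rot: [0.805, 0.593, -0.0, -0.0]
ft_force: [-1.5, 0.9, 3.7]
width: 0.013
grip_force: 35.0
[ 0.85  0.5  -0.64  1.67  0.33  1.08 -0.19] [-1.5  0.9  3.7]
[ 0.59199962 -0.10601405] [-0.04185325 -0.13759694]
0.14382145937585375 -106.91833616910095
0.15 [ 0.01  -0.143  0.   ] 0.0239
0.3 [ 0.041 -0.284  0.   ] 0.0477
0.45 [ 0.093 -0.418  0.   ] 0.0716
0.6 [ 0.164 -0.542  0.   ] 0.0955
0.75 [ 0.253 -0.655  0.   ] 0.1194
0.9 [ 0.358 -0.753  0.   ] 0.1432
1.05 [ 0.477 -0.834  0.   ] 0.1671
1.2 [ 0.606 -0.897  0.   ] 0.191
1.25 [ 0.651 -0.914  0.   ] 0.1989
```

```bash
python3 -m pendant '[{"dp":[0.01,-0.143,0],"rotation":[0,0,0.0239],"jaw":0},{"dp":[0.041,-0.284,0],"rotation":[0,0,0.0477],"jaw":0},{"dp":[0.093,-0.418,0],"rotation":[0,0,0.0716],"jaw":0},{"dp":[0.164,-0.542,0],"rotation":[0,0,0.0955],"jaw":0},{"dp":[0.253,-0.655,0],"rotation":[0,0,0.1194],"jaw":0},{"dp":[0.358,-0.753,0],"rotation":[0,0,0.1432],"jaw":0},{"dp":[0.358,-0.753,0],"rotation":[0,0,0.1432],"jaw":0}]' 35
cat > arc.py <<'E'
from h import *
from bench import r
s=r.read_state();piv=O+U*.02+V*.09;q=R.from_quat(s['eef_rot']);h0=s['ee_pos'][:2]-piv
a0=np.radians(-106.92)-np.arctan2(h0[1],h0[0]);a0=(a0+np.pi)%(2*np.pi)-np.pi
print("radius",np.linalg.norm(h0).round(4),"q",a0.round(3),"tangential push",(s['ft_force'][:2]@np.array([-h0[1],h0[0]])/np.linalg.norm(h0)).round(1),"radial",(s['ft_force'][:2]@h0/np.linalg.norm(h0)).round(1))
for t in(1.0,1.05,1.1,1.15,1.2,1.25,1.3):
    a=t-a0;c,sn=np.cos(-a),np.sin(-a);d=np.array([[c,-sn],[sn,c]])@(h0*.1445/np.linalg.norm(h0))-h0
    print(t,(q.inv().apply(np.r_[d,0])/.15).round(3),round(a/2/np.pi,4))
E
python3 arc.py
```

```text
time: 15.7
ee_pos: [0.4572, -0.159, 0.0254]
eef_rot: [0.983, 0.184, -0.001, 0.001]
ft_force: [-1.8, -4.8, -1.2]
width: 0.0127
grip_force: 35.0
radius 0.1448 q 0.901 tangential push 3.8 radial 3.4
1.0 [ 0.006 -0.095 -0.   ] 0.0157
1.05 [ 0.012 -0.143 -0.   ] 0.0237
1.1 [ 0.02 -0.19 -0.  ] 0.0316
1.15 [ 0.031 -0.237 -0.   ] 0.0396
1.2 [ 0.043 -0.284 -0.   ] 0.0476
1.25 [ 0.058 -0.33  -0.   ] 0.0555
1.3 [ 0.076 -0.374 -0.001] 0.0635
```

```bash
python3 -m pendant '[{"dp":[0.006,-0.095,0],"rotation":[0,0,0.0157],"jaw":0},{"dp":[0.02,-0.19,0],"rotation":[0,0,0.0316],"jaw":0},{"dp":[0.031,-0.237,0],"rotation":[0,0,0.0396],"jaw":0},{"dp":[0.043,-0.284,0],"rotation":[0,0,0.0476],"jaw":0},{"dp":[0.043,-0.284,0],"rotation":[0,0,0.0476],"jaw":0}]' 35
python3 arc.py
```

```text
time: 16.32
ee_pos: [0.4472, -0.1178, 0.0253]
eef_rot: [0.999, 0.036, -0.002, 0.001]
ft_force: [-9.3, -5.6, 6.6]
width: 0.0134
grip_force: 35.0
radius 0.1453 q 1.194 tangential push 4.8 radial 9.7
1.0 [0.025 0.186 0.   ] -0.0309
1.05 [0.017 0.139 0.   ] -0.023
1.1 [0.01  0.091 0.   ] -0.015
1.15 [0.007 0.043 0.   ] -0.0071
1.2 [ 0.005 -0.005 -0.   ] 0.0009
1.25 [ 0.006 -0.054 -0.   ] 0.0088
1.3 [ 0.01  -0.102 -0.   ] 0.0168
```

```bash
python3 -m pendant '[{"dp":[0.007,-0.015,0],"rotation":[0,0,0.001],"jaw":0},{"dp":[0.007,-0.03,0],"rotation":[0,0,0.002],"jaw":0},{"dp":[0.007,-0.03,0],"rotation":[0,0,0.002],"jaw":0}]' 35
python3 arc.py | head -1
```

```text
time: 16.7
ee_pos: [0.4469, -0.115, 0.0252]
eef_rot: [1.0, 0.029, -0.003, 0.001]
ft_force: [-13.0, -9.4, 11.5]
width: 0.0133
grip_force: 35.0
radius 0.1454 q 1.213 tangential push 8.5 radial 13.6
```

The post pushes the tool outward, so my radius is slightly short. I ease outward and push a bit more.

```bash
python3 -m pendant '[{"dp":[-0.012,-0.01,0],"rotation":[0,0,0],"jaw":0},{"dp":[-0.02,-0.02,0],"rotation":[0,0,0],"jaw":0},{"dp":[-0.02,-0.02,0],"rotation":[0,0,0],"jaw":0}]' 35
python3 arc.py | head -1
python3 - <<'E'
from h import *
from chk import *
c=snap('wrist','w10');F=pts(c)
for x in range(-10,60,5): pass
box(F,"bar z46-54",(-10,50),(0,60),(46,54)); box(F,"bar near",(-10,50),(-40,0),(46,54)); box(F,"tab",(-75,-25),(-30,30),(56,65)); box(F,"stop",(45,90),(-30,30),(15,21))
c=snap('top','t10');F=pts(c)
box(F,"bar top far",(-10,50),(30,60),(44,54));box(F,"bar top near",(-10,50),(-30,10),(44,54));box(F,"tab top",(-75,-25),(-30,30),(56,66))
E
```

```text
time: 17.08
ee_pos: [0.4471, -0.1139, 0.0255]
eef_rot: [1.0, 0.028, 0.001, 0.002]
ft_force: [3.5, -19.0, -7.8]
width: 0.0131
grip_force: 35.0
radius 0.1452 q 1.221 tangential push 19.2 radial -2.5
bar z46-54 4458 [10.4  1.4 48.8] [26.8 59.  52. ]
bar near 2379 [  8.5 -39.5  48.9] [26.1 -0.7 52. ]
tab 2151 [-55.9 -18.8  56.8] [-44.5  19.   61.9]
stop 2733 [ 47.2 -28.1  16.1] [70.7 28.4 20.5]
bar top far 8 [12.5 55.8 46.8] [24.6 59.9 53.5]
tab top 38 [-56.   -2.7  56.5] [-44.4  19.4  64. ]
```

The arm moved about 1 mm while the push rose to 19 N, against about 5 N from the spring, so it is on its stop. The tray is still home. Hand in while holding.

```bash
python3 -c "
from bench import r
s=r.read_state();print(s['width'],s['grip_force'],s['ft_force']);print(r.close_job())"
```

```text
0.013031578928819294 35.01486259046942 [  4.22721132 -17.05325499  -8.03228902]
the job is handed in; nothing more can be done
None
```

The tray was pushed home against the back stop with the module in its pocket, and the job was handed in at about 17 s with the gripper still holding the probe arm on its stop (about 17 N push, 35 N grip); no verdict came back.

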